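Square a machined plate under the video gauge's lens

TASK

Set the square-cornered machined plate up for measuring: slide it over the table, without lifting it, to under the lens, so that its far side lies flush against the steel stop rail and it sits between the two white lines. Lay the steel straightedge on the table flush along the plate's near edge (the edge opposite the rail), spanning that whole edge, and leave both there. Push gently against the rail, do not bump the lens, and leave everything else where it is.

Things in the scene. Friction and masses are not known exactly. Their poses are not given: they have to be found in the camera images.
- plate: Loose machined aluminium plate, 88 mm (x) by 100 mm (y) by 25 mm high, about 0.7 kg, flat top with a dark bore drawn at its centre and four bolt holes, too wide for the gripper. Origin: centre of its underside; z up. At the start its x axis points as the stand's does, within about 0.5 rad.
- straightedge: Loose steel straightedge, about 0.42 kg: a bar 16 mm (x, thickness) by 140 mm (y, length) by 20 mm high, with an upright flat grip tab on top at its middle, 10 mm (x) by 30 mm (y), reaching 62 mm above its underside. Its two long faces (x = -8, +8 mm) are alike; either may lie against the plate. Origin: centre of its underside; z up.
- stand: Fixed gauge stand. Origin: on the table, below the lens axis; x points away from the robot to the stop rail, whose near face is at x = 44 mm. White lines on the table along x, inner edges at y = -58 and 58 mm. Behind the rail a casting 45 mm high (x 59 to 189, y -105 to 255), a column 300 mm high at x 145, y 205, and a bracket to the lens 200 mm up.
- stop_face (a point): Middle of the stop rail's near face, 9 mm above the table; the rail is 150 mm long (stand's y), 18 mm high and 14 mm thick.
- lens: Fixed lens head above the stand's origin: a black ring light of radius 36 mm from 115 to 135 mm above the table, then a barrel of radius 28 mm up to 200 mm, then a camera housing 60 mm square up to 270 mm. Its body origin is at the stand's origin, on the table. Fragile: do not touch.
- ring_gauge: Bystander: loose steel ring, 60 mm outside, 36 mm inside, 22 mm high, on the near side of the table. Origin: centre of underside.
- vee_block: Bystander: loose dark steel vee block, 50 by 60 mm, 42 mm high, on the near side of the table. Origin: centre of underside.
- cleaner_bottle: Bystander: loose white bottle, 48 mm across, 120 mm high. Origin: centre of underside.
- parts_cup: Bystander: loose steel cup, 72 mm across, 55 mm high. Origin: centre of underside.
- flange: Bystander: loose round aluminium flange, 84 mm across, 30 mm high. Origin: centre of underside.
Things that resemble listed ones, but are neither listed nor needed, are in the scene too. What is shaped like the plate but pink or purple is not meant.

How it is judged:
At the end, for the whole second after the job is handed in: Plate flat on the table, far side on the rail (gap under 2 mm, square within 0.025 rad), within 8 mm of centre between the lines; straightedge flat, a long face on the plate's near edge (gap under 2.5 mm, parallel within 0.025 rad), middles within 20 mm; both let go and at rest (x of plate in the frame of stand between -0.002 and 0.0025 m and y of plate in the frame of stand between -0.008 and 0.008 m and angle between the y axis of plate and the y axis of stand, either way round below 0.025 rad and height (world z) of each of plate, straightedge below 0.002 m and x of straightedge in the frame of plate between -0.0545 and -0.05 m and y of straightedge in the frame of plate between -0.02 and 0.02 m and angle between the y axis of straightedge and the y axis of plate, either way round below 0.025 rad and angle between straightedge's own z axis and vertical below 0.04 rad and linear speed of each of plate, straightedge below 0.01 m/s); the robot touches nothing.
It fails at once if the plate is lifted off the table (more than 10 mm) (height (world z) of plate above 0.01 m).
It fails at once if the plate is pressed against the stop rail with more than 30 N (contact force between plate and stand above 30 N).
It fails at once if the lens head is touched (contact force between lens and anything else above 1 N).
It fails at once if another thing on the table is moved more than 15 mm (distance of any of ring_gauge, vee_block, cleaner_bottle, parts_cup, flange from where it was at the start of the episode above 0.015 m).
It also fails if it takes over 70 s, if anything falls off the work surface, if the arm or the gripper's body presses on something with over 40 N, if the wrist force passes 120 N, or if a joint passes its speed limit or range.

ROBOT

A 7-joint arm with a two-finger parallel gripper is mounted at the origin on the work surface. World frame = base frame: x ahead of the robot, y to its left, z up, the work surface at z = 0. Lengths are in m, angles in rad, forces in N, time in s.
With the tool pointing down it reaches from about 0.4 to 0.925 m from the base axis. Payload 5.6 kg.
Tool frame: the origin (TCP) lies at the very end of the fingers, on their centre line; the grasp point (between the pads) lies 19 mm behind it; z points along the fingers, y is the line along which they close (so a half turn about z gives the same grasp; the last joint's range is limited). The gripper opens to 85 mm and grips with 20 to 120 N. Pads are 22 mm wide; open, the fingers measure 114 mm over their backs; the gripper's body (76 mm by 85 mm) begins 54 mm behind the grasp point. The pads swing forward as they close: fully open they stand 13 mm farther back than shut.
Start: joints at [-1.247, 0.468, -0.012, 1.603, 0.006, 1.071, -0.056], TCP at [0.233, 0.607, 0.231] pointing down, gripper open.
Joint ranges: [-2.53, 2.53], [-0.31, 2.02], [-1.57, 1.55], [0.28, 2.44], [-1.29, 4.43], [0.15, 1.84], [-2.92, 2.92]. Speed limits (rad/s): [2.57, 2.57, 3.14, 3.14, 3.14, 3.14, 3.14].

INTERFACE

Orientations are given as a 3x3 rotation matrix whose columns are the frame's x, y, z axes.
In Python, from cell import env, snapshot, get_calibration, order gives the robot as it stands.
- The arm moves only by the tool move_arm, never from a script. Its arguments are lists of equal length, an entry for each row: "delta_pos": the shift along the tool's x, y, z in mm, a list of three; "twist": the turn, a rotation vector about the tool's x, y, z in rad, a list of three. A call has 1 to 10 rows; each row is the pose to reach, as a shift and turn from the pose commanded when the call began, along the tool's axes at that moment; what a row does not reach only later rows make up. A row lasts 1/10 s, in which the tool goes at most 50 mm and 8.59 degrees, less where a joint would pass 70% of its speed; a pose out of reach is approached as far as the arm can. A call with a gripper value outside its range is refused whole. "grip" is the opening, from 0 (shut) to 1 (fully open), set as the call begins (left out, the last holds). The fingers move at their own pace and stop on an object; "grip_force" is the grip in N (left out, the last holds). Time passes only in rows, so rows that repeat a pose let the fingers close. It gives the time, the measured TCP pose, the force, the opening and the grip force at its end, in the units of the state.
- env.get_state(): the state, without advancing time (a new reading comes with each control period).
- snapshot(name): name is "scene" or "top"; returns (picture, depth): 480x640x3 uint8, red, green, blue; 480x640 float32, m along the optical axis (not along the pixel's ray), 0 where there is no reading.
- get_calibration(name): a dict with "K" (3x3 intrinsics, pixels), "dist_coeffs" ([k1, k2, p1, p2, k3] as OpenCV has them; the pictures are not rectified), "rvec" (rotation vector, rad) and "tvec" (3), from world to camera coordinates, as OpenCV has them. Camera axes: x right, y down, z forward; pixel columns grow to the right and rows downward; lengths in m; the calibration is good to about 2 mm. A picture is of the moment at which its call begins. get_calibration takes no time and is no camera call.
- order.close_job(): hands the job in; it is judged then, once.
The state is a dict: "clock": time; "joints": joint angles; "qvel": joint speeds; "effort": joint torques, N m; "tool_pos": TCP position; "ee_rot": TCP orientation; "force": force on the tool from outside, world axes, zero at the start; "torque": the same for the moment, N m; "opening": finger opening in m; "gripper_force": force on a finger pad.
Only numpy, scipy, OpenCV 4.12 (cv2) and the standard library are available. Lean on these libraries where they do the work, as an engineer would, in place of code of your own. Each camera call takes 0.05 s, during which the arm holds its last target. There are 200 camera calls.

## Working session

There is one attempt and no reset: what is moved stays moved. The work goes in short steps, Python scripts to look and compute and a tool call to move; the robot and the scene stay as the last step left them, time stands still between calls to the robot, and variables do not carry over. Pictures are saved under pics/ and viewed, at most 13 in all, crops included, and the job is handed in when it is done.

Besides the shell and the picture viewer there is one more tool, called after "Emit:" in YAML: its name, and indented under it one key for each argument. move_arm: Moves the arm, as the interface text tells. Its arguments: {"type":"object","properties":{"delta_pos":{"type":"array"},"twist":{"type":"array"},"grip":{"type":"number"},"grip_force":{"type":"number"}},"required":["delta_pos","twist"]}

```bash
mkdir -p pics; ls; cat > h.py <<'E'
import numpy as np, cv2
from cell import env, snapshot, get_calibration, order
def cal(n):
    c=get_calibration(n); R=cv2.Rodrigues(np.array(c["rvec"],float))[0]
    return np.array(c["K"],float),np.array(c["dist_coeffs"],float),R,np.array(c["tvec"],float).ravel()
def ray(n,px):
    K,d,R,t=cal(n); p=cv2.undistortPoints(np.array(px,float).reshape(-1,1,2),K,d).reshape(-1,2)
    return -R.T@t, np.c_[p,np.ones(len(p))]@R
def onz(n,px,z):
    o,r=ray(n,px); return o+r*((z-o[2])/r[:,2])[:,None]
def proj(n,P):
    K,d,R,t=cal(n); return cv2.projectPoints(np.array(P,float).reshape(-1,3),cv2.Rodrigues(R)[0],t,K,d)[0].reshape(-1,2)
def cloud(n,dep):
    v,u=np.mgrid[0:480,0:640]; o,r=ray(n,np.c_[u.ravel(),v.ravel()])
    return (o+r*dep.reshape(-1,1)).reshape(480,640,3)
E
python3 - <<'E'
from h import *
for n in("scene","top"):
    p,d=snapshot(n); cv2.imwrite(f"pics/{n}0.png",p[:,:,::-1]); np.save(n+"0.npy",d)
    K,_,R,t=cal(n); print(n,-R.T@t,K[0,0])
s=env.get_state(); print(s["clock"],s["tool_pos"],s["ee_rot"],s["opening"],s["force"])
E
```

```text
pics
scene [ 1.1267179  -0.57121811  1.23688152] 623.1098099076665
top [ 0.36986255 -0.00824715  1.49859851] 595.2193955602264
0.1 [0.23298308 0.60627063 0.23041516] [[-9.33464391e-01  3.58669781e-01 -4.68537732e-04]
 [ 3.58670066e-01  9.33463092e-01 -1.56188114e-03]
 [-1.22836884e-04 -1.62601088e-03 -9.99998670e-01]] 0.08509154891201916 [-0.64235602 -0.49243181 -0.00433329]
```

View pics/scene0.png

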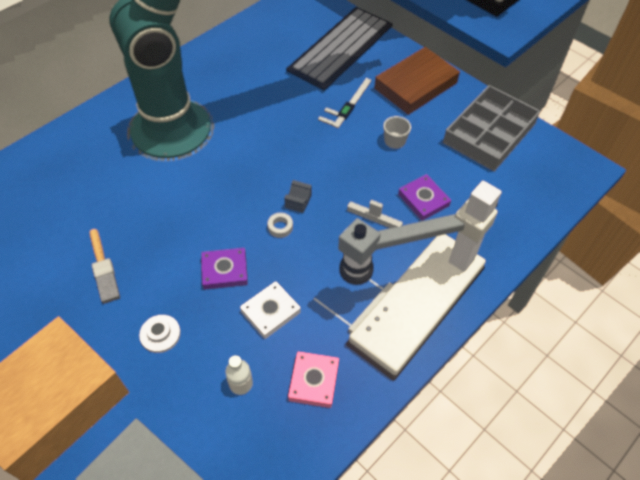

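View pics/top0.png

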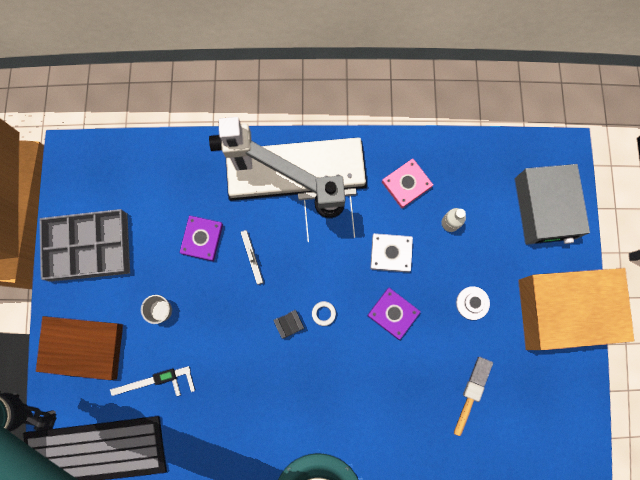

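The top view (world +x up, +y left) has four plate-like things: purple (201,238), purple (394,313), pink (408,182) and silver-white (392,252). Only the last is plain aluminium, so that is the plate. Two things could be the straightedge: the bar with a tab at (252,257), and a caliper at (155,382) that has jaws and a display. The bar fits. I'll confirm both in an enlarged crop.

```bash
python3 - <<'E'
from h import *
p=cv2.imread("pics/top0.png")
c=p[175:295,230:430]; cv2.imwrite("pics/crop1.png",cv2.resize(c,None,fx=4,fy=4,interpolation=cv2.INTER_CUBIC))
s=cv2.imread("pics/scene0.png")
c=s[190:340,230:430]; cv2.imwrite("pics/crop2.png",cv2.resize(c,None,fx=4,fy=4,interpolation=cv2.INTER_CUBIC))
d=np.load("top0.npy");C=cloud("top",d)
for u,v in[(392,280),(392,240),(410,250),(252,257),(250,245),(256,275),(280,170),(349,170)]: print(u,v,C[v,u].round(4))
E
```

```text
392 280 [ 0.5338 -0.19    0.0032]
392 240 [ 0.6329 -0.1897  0.0238]
410 250 [ 0.6073 -0.2347  0.0235]
252 257 [0.5844 0.1579 0.0647]
250 245 [0.6222 0.1689 0.0175]
256 275 [0.5462 0.153  0.0139]
280 170 [0.7552 0.0802 0.2276]
349 170 [ 0.8086 -0.0821  0.0493]
```

View pics/crop1.png

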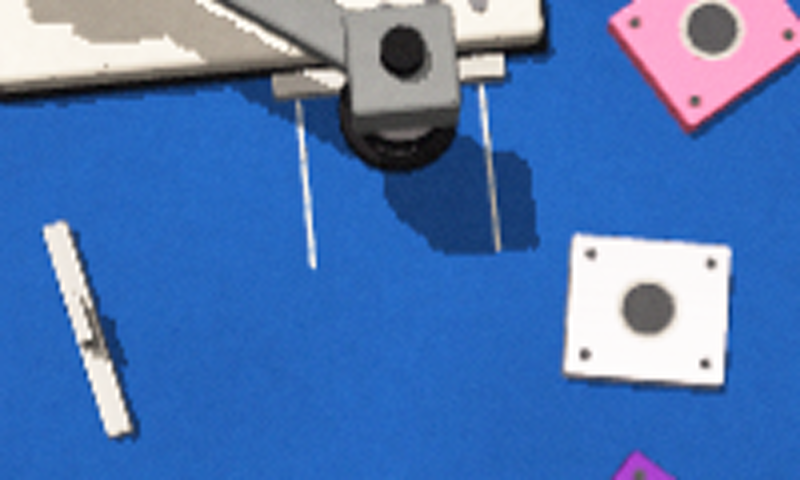

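View pics/crop2.png

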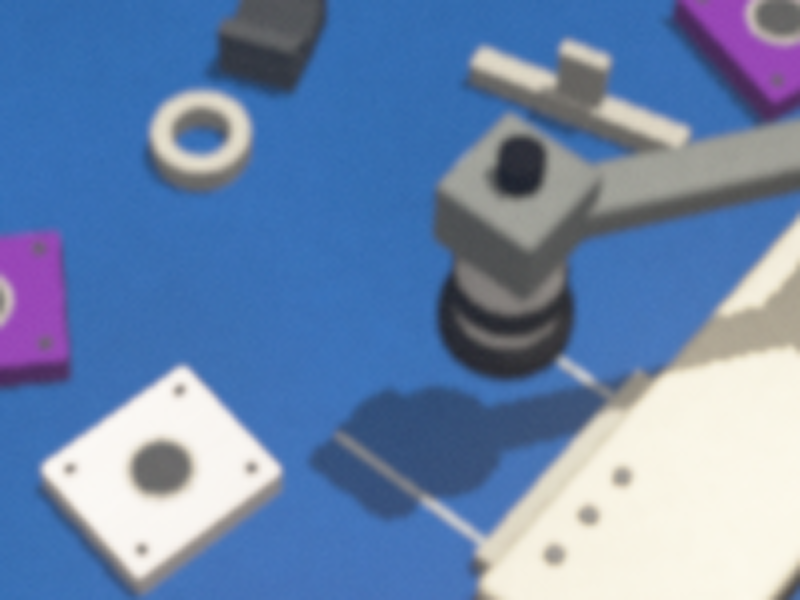

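The crops confirm both. The silver plate has its corners at crop1 (573,233), (731,246), (723,387) and (565,376), with bore and bolt holes. The straightedge is the bar with the upright tab, ends at crop1 (54,225) and (120,435). The white lines run (299,100)-(313,268) and (482,84)-(498,250), and the rail is above them.

```bash
python3 - <<'E'
from h import *
f=lambda L:[((x+.5)/4-.5+230,(y+.5)/4-.5+175) for x,y in L]
pr=lambda a,b:print(a,np.round(b,4).tolist())
ln=onz("top",f([(299,100),(313,268),(482,84),(498,250)]),0); pr("lines",ln)
for i in(0,2): d=ln[i]-ln[i+1]; pr("ang",np.arctan2(d[1],d[0]))
rl=onz("top",f([(274,98),(505,78),(272,75),(458,56),(502,54)]),.018); pr("rail front L,R; back L",rl)
d=rl[0]-rl[1]; pr("rail ang(y axis)",np.arctan2(-d[0],d[1]))
h=onz("top",f([(591,254),(711,263),(585,354),(705,363),(648,308)]),.025); pr("holes",h)
for a,b in((0,1),(2,3)): d=h[a]-h[b]; pr("pl ang y",np.arctan2(-d[0],d[1]))
for a,b in((0,2),(1,3)): d=h[a]-h[b]; pr("pl ang x",np.arctan2(d[1],d[0]))
pr("plate corners",onz("top",f([(573,233),(731,246),(723,384),(565,373)]),.025))
s=onz("top",f([(43,229),(65,221),(131,432),(108,437)]),.02); pr("se",s); pr("c",s.mean(0))
d=s[:2].mean(0)-s[2:].mean(0); pr("se ang of axis (from x)",np.arctan2(d[1],d[0])); pr("L",np.linalg.norm(d))
# scene check
g=lambda L:[((x+.5)/4-.5+230,(y+.5)/4-.5+190) for x,y in L]
h=onz("scene",g([(180,390),(251,467),(142,550),(70,468),(161,468)]),.025); pr("scene holes",h)
pr("scene lines",onz("scene",g([(338,433),(483,541)]),0)); pr("scene rail R front end",onz("scene",g([(478,552),(640,376)]),.018))
s=onz("scene",g([(484,46),(690,130),(683,146),(471,72)]),.02);pr("scene se",s)
# depth: tab points, bar points
C=cloud("top",np.load("top0.npy")); m=(C[...,2]>.05)&(C[...,2]<.075)
sub=C[225:290,235:270][m[225:290,235:270]]; pr("tab",sub.mean(0)); print(len(sub))
E
```

```text
lines [[0.744, 0.032, 0.0], [0.6335, 0.0228, 0.0], [0.7544, -0.0866, 0.0], [0.6449, -0.0956, 0.0]]
ang 0.0828
ang 0.0814
rail front L,R; back L [[0.7409, 0.0475, 0.018], [0.7537, -0.1005, 0.018], [0.7561, 0.0489, 0.018], [0.7683, -0.0705, 0.018], [0.7696, -0.0988, 0.018]]
rail ang(y axis) 0.0863
holes [[0.6376, -0.1527, 0.025], [0.6316, -0.2285, 0.025], [0.574, -0.1478, 0.025], [0.5681, -0.223, 0.025], [0.603, -0.1879, 0.025]]
pl ang y -0.0784
pl ang y -0.0793
pl ang x -0.0779
pl ang x -0.0864
plate corners [[0.6511, -0.1416, 0.025], [0.6425, -0.2415, 0.025], [0.5548, -0.234, 0.025], [0.5621, -0.135, 0.025]]
se [[0.6556, 0.1938, 0.02], [0.6607, 0.1798, 0.02], [0.5263, 0.1361, 0.02], [0.5232, 0.1504, 0.02]]
c [0.5915, 0.165, 0.02]
se ang of axis (from x) 0.3157
L 0.1403
scene holes [[0.5742, -0.1495, 0.025], [0.6371, -0.155, 0.025], [0.6319, -0.2307, 0.025], [0.5676, -0.2251, 0.025], [0.6027, -0.1901, 0.025]]
scene lines [[0.6461, -0.0969, 0.0], [0.75, -0.0881, 0.0]]
scene rail R front end [[0.7581, -0.1018, 0.018], [0.7477, 0.0423, 0.018]]
scene se [[0.526, 0.1492, 0.02], [0.657, 0.1907, 0.02], [0.6617, 0.1788, 0.02], [0.5341, 0.1291, 0.02]]
tab [0.5906, 0.1649, 0.0601]
58
```

```bash
cat >> h.py <<'E'
from scipy.spatial.transform import Rotation as Ro
O=np.array([.7036,-.0312,0]); YAW=.084; S=Ro.from_euler('z',YAW).as_matrix()
def s2w(p): return O+S@np.array(p)
def w2s(p): return (np.array(p)-O)@S
def toolR(yaz,tilt=0): # tool y azimuth, tool down, then turn tilt about tool y
    y=np.array([np.cos(yaz),np.sin(yaz),0]); z=np.array([0,0,-1.]); x=np.cross(y,z)
    return np.c_[x,y,z]@Ro.from_euler('y',tilt).as_matrix()
def go(pos,R,frm=None):
    s=env.get_state(); p0,R0=(s["tool_pos"],np.array(s["ee_rot"])) if frm is None else frm
    print("delta mm",(R0.T@(np.array(pos)-p0)*1e3).round(1).tolist(),"twist",Ro.from_matrix(R0.T@R).as_rotvec().round(4).tolist())
E
python3 - <<'E'
from h import *
C=cloud("top",np.load("top0.npy"))
for n,(u,v,a) in dict(bottle=(455,219,14),ring=(324,313,14),vee=(289,324,14),pink=(408,182,26)).items():
    c=C[v-a:v+a,u-a:u+a].reshape(-1,3); c=c[c[:,2]>.012]; print(n,c.min(0).round(3),c.max(0).round(3))
print("plate in stand",w2s([.603,-.189,0]))
t=s2w([-.113,-.232,.10]);print(t)
go(t,toolR(YAW)); go([*t[:2],.006],toolR(YAW),(t,toolR(YAW)))
E
```

```text
bottle [ 0.37  -0.367  0.012] [ 0.704 -0.008  1.499]
ring [ 0.37  -0.045  0.013] [0.478 0.012 1.499]
vee [ 0.37  -0.008  0.015] [0.457 0.102 1.499]
pink [ 0.37  -0.297  0.012] [ 0.848 -0.008  1.499]
plate in stand [-0.11348491 -0.14880314  0.        ]
[ 0.61046352 -0.27186283  0.1       ]
delta mm [-667.3, -684.1, 131.6] twist [-0.0014, 0.001, 1.12]
delta mm [0.0, 0.0, 94.0] twist [0.0, 0.0, 0.0]
```

```bash
python3 - <<'E'
from h import *
t=s2w([-.120,-.224,.16]);print(t); go(t,toolR(YAW))
E
```

```text
[ 0.60281699 -0.26447834  0.16      ]
delta mm [-657.5, -680.0, 71.6] twist [-0.0014, 0.001, 1.12]
```

Emit:
move_arm:
  delta_pos:
    - [-658,-680,72]
    - [-658,-680,72]
    - [-658,-680,72]
    - [-658,-680,72]
    - [-658,-680,72]
    - [-658,-680,72]
    - [-658,-680,72]
    - [-658,-680,72]
    - [-658,-680,72]
    - [-658,-680,72]
  twist:
    - [0,0,1.12]
    - [0,0,1.12]
    - [0,0,1.12]
    - [0,0,1.12]
    - [0,0,1.12]
    - [0,0,1.12]
    - [0,0,1.12]
    - [0,0,1.12]
    - [0,0,1.12]
    - [0,0,1.12]
  grip: 0.6

```text
clock: 1.1
tool_pos: [0.4285, 0.1461, 0.1933]
ee_rot: [[-0.084, 0.996, 0.0], [0.996, 0.084, 0.0], [0.0, 0.0, -1.0]]
force: [1.5, -0.2, -0.3]
opening: 0.0513
gripper_force: 0.0
```

```bash
python3 - <<'E'
from h import *
t=s2w([-.120,-.224,.16]); go(t,toolR(YAW))
E
```

```text
delta mm [-423.8, 139.1, 33.2] twist [0.0002, -0.0004, 0.0003]
```

Emit:
move_arm:
  delta_pos:
    - [-424,139,33]
    - [-424,139,33]
    - [-424,139,33]
    - [-424,139,33]
    - [-424,139,33]
    - [-424,139,33]
    - [-424,139,33]
    - [-424,139,33]
    - [-424,139,33]
    - [-424,139,33]
  twist:
    - [0,0,0]
    - [0,0,0]
    - [0,0,0]
    - [0,0,0]
    - [0,0,0]
    - [0,0,0]
    - [0,0,0]
    - [0,0,0]
    - [0,0,0]
    - [0,0,0]

```text
clock: 2.1
tool_pos: [0.6016, -0.2711, 0.1594]
ee_rot: [[-0.076, 0.997, -0.001], [0.997, 0.076, -0.005], [-0.005, -0.001, -1.0]]
force: [0.2, -0.4, -0.1]
opening: 0.0513
gripper_force: 0.0
```

```bash
python3 - <<'E'
from h import *
t=s2w([-.120,-.224,.006]); go(t,toolR(YAW)); print(env.get_state()["joints"])
E
```

```text
delta mm [7.3, 1.9, 153.3] twist [-0.0013, 0.0053, -0.0082]
[ 0.00409132  0.5955756   0.52086193  1.66478519 -0.33843547  0.97126183
  0.71887566]
```

Emit:
move_arm:
  delta_pos:
    - [0,0,0]
    - [0,0,40]
    - [0,0,80]
    - [0,0,120]
    - [0,0,140]
    - [0,0,154]
    - [0,0,154]
    - [0,0,154]
  twist:
    - [0,0,0]
    - [0,0,0]
    - [0,0,0]
    - [0,0,0]
    - [0,0,0]
    - [0,0,0]
    - [0,0,0]
    - [0,0,0]

```text
clock: 2.9
tool_pos: [0.6031, -0.2624, 0.0074]
ee_rot: [[-0.085, 0.996, 0.001], [0.996, 0.085, -0.0], [-0.0, 0.001, -1.0]]
force: [-0.4, 0.8, 1.0]
opening: 0.0508
gripper_force: 0.0
```

```bash
python3 - <<'E'
from h import *
print(w2s(env.get_state()["tool_pos"])); go(s2w([-.115,-.066,.006]),toolR(YAW))
E
```

```text
[-0.11956575 -0.22195628  0.00735668]
delta mm [156.0, 4.7, 1.3] twist [0.0013, 0.0003, 0.0009]
```

Emit:
move_arm:
  delta_pos:
    - [8,1,0]
    - [18,2,0]
    - [28,3,0]
    - [38,4,0]
    - [48,4,0]
    - [58,4,0]
    - [68,4,0]
    - [78,4,0]
    - [88,4,0]
    - [98,4,0]
  twist:
    - [0,0,0]
    - [0,0,0]
    - [0,0,0]
    - [0,0,0]
    - [0,0,0]
    - [0,0,0]
    - [0,0,0]
    - [0,0,0]
    - [0,0,0]
    - [0,0,0]

```text
clock: 3.9
tool_pos: [0.5989, -0.1662, 0.0079]
ee_rot: [[-0.084, 0.997, 0.003], [0.996, 0.084, -0.003], [-0.003, 0.003, -1.0]]
force: [1.5, -6.0, 5.0]
opening: 0.0512
gripper_force: 3.1
```

Emit:
move_arm:
  delta_pos:
    - [10,0,0]
    - [20,0,0]
    - [30,0,0]
    - [38,0,0]
    - [44,0,0]
    - [47,0,0]
    - [50,0,0]
    - [50,0,0]
    - [50,0,0]
  twist:
    - [0,0,0]
    - [0,0,0]
    - [0,0,0]
    - [0,0,0]
    - [0,0,0]
    - [0,0,0]
    - [0,0,0]
    - [0,0,0]
    - [0,0,0]

```text
clock: 4.8
tool_pos: [0.5943, -0.1153, 0.007]
ee_rot: [[-0.084, 0.996, 0.001], [0.996, 0.084, -0.001], [-0.001, 0.001, -1.0]]
force: [1.1, -4.6, 3.0]
opening: 0.051
gripper_force: 2.3
```

```bash
python3 - <<'E'
from h import *
print(w2s(env.get_state()["tool_pos"]),env.get_state()["force"])
p,d=snapshot("top"); cv2.imwrite("pics/top1.png",p[:,:,::-1])
s,_=snapshot("scene"); cv2.imwrite("pics/scene1.png",s[:,:,::-1])
cv2.imwrite("pics/crop3.png",cv2.resize(s[190:340,230:430,::-1],None,fx=4,fy=4,interpolation=cv2.INTER_CUBIC))
E
```

```text
[-0.11597305 -0.07463435  0.00699226] [ 1.05822988 -4.58239241  3.03177979]
```

View pics/crop3.png

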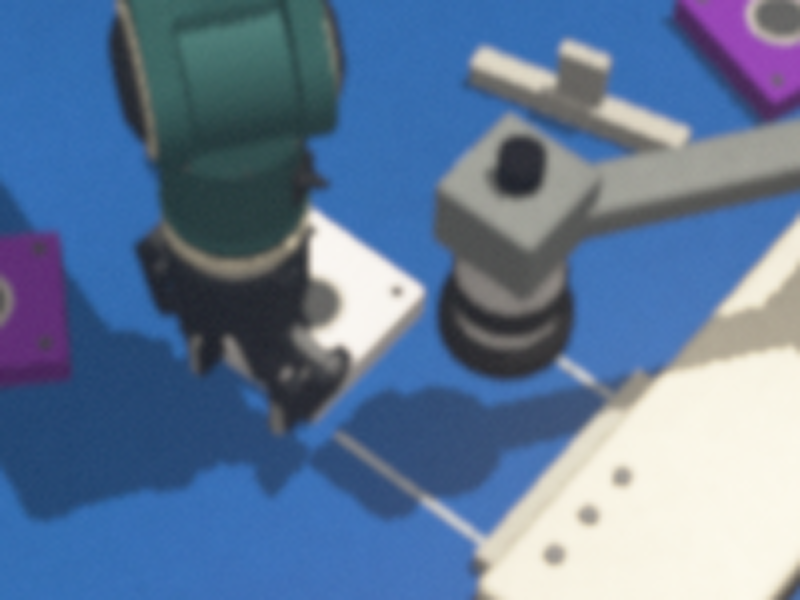

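The scene crop shows the plate being pushed squarely. Its visible hole is at crop (398,291) and its far-left corner at (424,292). I'll turn these into the distance left.

```bash
python3 - <<'E'
from h import *
g=lambda L:[((x+.5)/4-.5+230,(y+.5)/4-.5+190) for x,y in L]
for q in onz("scene",g([(398,291),(424,292)]),.025): print(w2s(q))
for q in onz("scene",g([(180,390),(251,467),(142,550),(70,468),(161,468)]),.025): print("before",w2s(q))
E
```

```text
[-0.08741176  0.02149293  0.025     ]
[-0.07561222  0.03058178  0.025     ]
before [-0.13886757 -0.10701296  0.025     ]
before [-0.07667165 -0.11775444  0.025     ]
before [-0.08817078 -0.19281334  0.025     ]
before [-0.15178801 -0.18183587  0.025     ]
before [-0.11384094 -0.14987424  0.025     ]
```

Emit:
move_arm:
  delta_pos:
    - [4,0,0]
    - [8,0,0]
    - [11,0,0]
    - [13,0,0]
    - [15,0,0]
    - [16,0,0]
    - [16,0,0]
    - [10,0,0]
    - [0,0,0]
    - [-12,0,-20]
  twist:
    - [0,0,0]
    - [0,0,0]
    - [0,0,0]
    - [0,0,0]
    - [0,0,0]
    - [0,0,0]
    - [0,0,0]
    - [0,0,0]
    - [0,0,0]
    - [0,0,0]

```text
clock: 5.9
tool_pos: [0.5923, -0.1255, 0.0237]
ee_rot: [[-0.085, 0.996, -0.007], [0.996, 0.085, 0.003], [0.003, -0.007, -1.0]]
force: [0.1, 0.0, 0.1]
opening: 0.0512
gripper_force: 0.0
```

Emit:
move_arm:
  delta_pos:
    - [-10,0,-40]
    - [-15,0,-80]
    - [-15,-40,-120]
    - [-15,-80,-120]
    - [-15,-120,-120]
    - [-15,-120,-120]
    - [-15,-120,-120]
  twist:
    - [0,0,0]
    - [0,0,0]
    - [0,0,0]
    - [0,0,0]
    - [0,0,0]
    - [0,0,0]
    - [0,0,0]

```text
clock: 6.6
tool_pos: [0.4761, -0.1517, 0.1465]
ee_rot: [[-0.083, 0.997, 0.0], [0.997, 0.083, 0.001], [0.001, 0.0, -1.0]]
force: [0.4, -0.1, 0.4]
opening: 0.0511
gripper_force: 0.0
```

```bash
python3 - <<'E'
from h import *
# next: over the straightedge, tool y along bar (az .316), tilted -.7 about tool y; grasp point 47 mm up
s=env.get_state(); print(s["tool_pos"])
R=toolR(.316,-.7); g=np.array([.591,.165,.047]); t=g+.019*R[:,2]; pre=t-.09*R[:,2]
print("pre",pre,"tcp",t); go(pre,R)
p,d=snapshot("top"); cv2.imwrite("pics/top2.png",p[:,:,::-1])
s,_=snapshot("scene"); cv2.imwrite("pics/scene2.png",s[:,:,::-1])
a=cv2.resize(s[190:340,230:380,::-1],None,fx=4,fy=4,interpolation=cv2.INTER_CUBIC); cv2.imwrite("pics/crop4.png",a)
E
```

```text
[ 0.4761082  -0.15166699  0.14647425]
pre [0.57678568 0.20847472 0.1013038 ] tcp [0.59480383 0.15336592 0.032468  ]
delta mm [350.4, 130.4, 45.7] twist [-0.0811, -0.6982, -0.2231]
```

View pics/crop4.png

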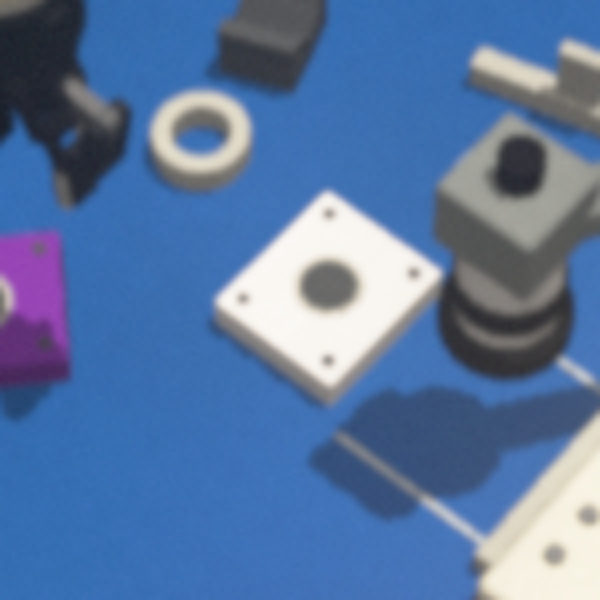

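The plate is now free, with holes at crop (330,214), (414,273), (328,360) and (243,298), and the bore at (330,286).

```bash
python3 - <<'E'
from h import *
g=lambda L:[((x+.5)/4-.5+230,(y+.5)/4-.5+190) for x,y in L]
q=np.array([w2s(a) for a in onz("scene",g([(330,214),(414,273),(328,360),(243,298),(330,286)]),.025)]); print(q.round(4).tolist(),q[:4].mean(0))
for a,b in((0,3),(1,2)): d=q[a]-q[b]; print(np.arctan2(-d[0],d[1]))
for a,b in((1,0),(2,3)): d=q[a]-q[b]; print(np.arctan2(d[1],d[0]))
E
```

```text
[[-0.1515, 0.0367, 0.025], [-0.0881, 0.0368, 0.025], [-0.0884, -0.0391, 0.025], [-0.152, -0.0393, 0.025], [-0.1193, -0.0011, 0.025]] [-0.12000555 -0.00121691  0.025     ]
-0.007333342330090367
-0.003302661633199031
0.0025349026330814713
0.0022505858117667986
```

Emit:
move_arm:
  delta_pos:
    - [350,130,0]
    - [350,130,0]
    - [350,130,0]
    - [350,130,0]
    - [350,130,0]
    - [350,130,0]
    - [350,130,20]
    - [350,130,46]
    - [350,130,46]
    - [350,130,46]
  twist:
    - [-0.081,-0.698,-0.223]
    - [-0.081,-0.698,-0.223]
    - [-0.081,-0.698,-0.223]
    - [-0.081,-0.698,-0.223]
    - [-0.081,-0.698,-0.223]
    - [-0.081,-0.698,-0.223]
    - [-0.081,-0.698,-0.223]
    - [-0.081,-0.698,-0.223]
    - [-0.081,-0.698,-0.223]
    - [-0.081,-0.698,-0.223]

```text
clock: 7.7
tool_pos: [0.5768, 0.2131, 0.0967]
ee_rot: [[-0.245, 0.948, 0.204], [0.724, 0.319, -0.612], [-0.645, -0.003, -0.764]]
force: [-0.4, -0.1, -0.3]
opening: 0.0513
gripper_force: 0.0
```

```bash
python3 - <<'E'
from h import *
s=env.get_state();print(s["tool_pos"],s["joints"])
R=toolR(.316,-.7); t=np.array([.5948,.1534,.0325]); go(t-.09*R[:,2],R); go(t,R)
E
```

```text
[0.57683734 0.21311086 0.09669093] [-1.20120875  0.84066041  0.69994095  1.74377068  0.20139192  0.93814383
 -0.44165778]
delta mm [-6.3, -1.5, -0.7] twist [0.0033, 0.0013, 0.0082]
delta mm [-6.2, -1.8, 89.3] twist [0.0033, 0.0013, 0.0082]
```

Emit:
move_arm:
  delta_pos:
    - [0,0,0]
    - [0,0,20]
    - [0,0,40]
    - [0,0,40]
    - [0,0,40]
  twist:
    - [0,0,0]
    - [0,0,0]
    - [0,0,0]
    - [0,0,0]
    - [0,0,0]

```text
clock: 8.2
tool_pos: [0.585, 0.1821, 0.0706]
ee_rot: [[-0.236, 0.951, 0.199], [0.726, 0.309, -0.614], [-0.645, -0.0, -0.764]]
force: [1.1, 0.9, -0.1]
opening: 0.0513
gripper_force: 0.0
```

```bash
python3 - <<'E'
from h import *
R=toolR(.316,-.7); t=np.array([.5948,.1534,.0325]); go(t,R); print(env.get_state()["force"])
E
```

```text
delta mm [1.4, 0.5, 48.7] twist [-0.0011, 0.0014, -0.001]
[ 1.08586205  0.93799383 -0.05898022]
```

Emit:
move_arm:
  delta_pos:
    - [1,0,15]
    - [1,0,30]
    - [1,0,42]
    - [1,0,49]
    - [1,0,49]
    - [1,0,49]
  twist:
    - [0,0,0]
    - [0,0,0]
    - [0,0,0]
    - [0,0,0]
    - [0,0,0]
    - [0,0,0]

```text
clock: 8.8
tool_pos: [0.5945, 0.1537, 0.0316]
ee_rot: [[-0.238, 0.95, 0.2], [0.726, 0.311, -0.613], [-0.645, -0.001, -0.764]]
force: [0.1, 0.7, -0.3]
opening: 0.0511
gripper_force: 0.0
```

Emit:
move_arm:
  delta_pos:
    - [0,0,0]
    - [0,0,0]
    - [0,0,0]
    - [0,0,0]
    - [0,0,0]
    - [0,0,0]
  twist:
    - [0,0,0]
    - [0,0,0]
    - [0,0,0]
    - [0,0,0]
    - [0,0,0]
    - [0,0,0]
  grip: 0
  grip_force: 70

```text
clock: 9.4
tool_pos: [0.5948, 0.1545, 0.0322]
ee_rot: [[-0.238, 0.95, 0.202], [0.726, 0.312, -0.612], [-0.645, 0.001, -0.764]]
force: [-1.7, 2.8, 5.5]
opening: 0.0289
gripper_force: 69.8
```

```bash
python3 - <<'E'
from h import *
s=env.get_state(); print(s["tool_pos"],s["ee_rot"],s["force"],s["torque"],s["opening"])
E
```

```text
[0.59483043 0.154495   0.03223512] [[-2.38124106e-01  9.50085505e-01  2.01579869e-01]
 [ 7.26334031e-01  3.11989109e-01 -6.12455444e-01]
 [-6.44775764e-01  5.73913199e-04 -7.64371562e-01]] [-1.65118599  2.75161991  5.46571982] [0.36735639 0.12558362 0.04401199] 0.028907078164592103
```

```bash
python3 - <<'E'
from h import *
s=env.get_state(); R=np.array(s["ee_rot"]); up=s["tool_pos"]+[0,0,.06]
R2=Ro.from_euler('z',YAW+np.pi/2-np.arctan2(R[1,1],R[0,1])).as_matrix()@R
print(R2.round(3)); t=s2w([-.181,.0,.0922]); go(t,R2,(up,R)); print(t,up)
E
```

```text
[[-0.762 -0.084  0.642]
 [-0.064  0.996  0.055]
 [-0.645  0.001 -0.764]]
delta mm [-128.8, -130.7, 108.6] twist [-0.8624, 0.0008, -1.0224]
[ 0.52323819 -0.04638613  0.0922    ] [0.59483043 0.154495   0.09223512]
```

Emit:
move_arm:
  delta_pos:
    - [-13,0,-15]
    - [-26,0,-31]
    - [-39,0,-46]
    - [-39,0,-46]
    - [-39,0,-46]
  twist:
    - [0,0,0]
    - [0,0,0]
    - [0,0,0]
    - [0,0,0]
    - [0,0,0]

```text
clock: 9.9
tool_pos: [0.5936, 0.1538, 0.0909]
ee_rot: [[-0.238, 0.95, 0.199], [0.727, 0.311, -0.613], [-0.644, -0.001, -0.765]]
force: [-0.9, -0.6, -4.3]
opening: 0.0287
gripper_force: 70.1
```

Emit:
move_arm:
  delta_pos:
    - [-13,-13,11]
    - [-26,-26,22]
    - [-39,-39,33]
    - [-52,-52,43]
    - [-64,-65,54]
    - [-77,-78,65]
    - [-90,-91,76]
    - [-103,-104,87]
    - [-116,-118,98]
    - [-129,-131,109]
  twist:
    - [-0.086,0,-0.102]
    - [-0.172,0,-0.204]
    - [-0.259,0,-0.307]
    - [-0.345,0,-0.409]
    - [-0.431,0,-0.511]
    - [-0.517,0,-0.613]
    - [-0.604,0,-0.716]
    - [-0.69,0,-0.818]
    - [-0.776,0,-0.92]
    - [-0.862,0,-1.022]

```text
clock: 10.9
tool_pos: [0.5302, -0.0211, 0.0752]
ee_rot: [[-0.684, 0.531, 0.5], [0.36, 0.842, -0.4], [-0.634, -0.094, -0.768]]
force: [-0.9, -1.2, -5.3]
opening: 0.0288
gripper_force: 70.8
```

Emit:
move_arm:
  delta_pos:
    - [0,0,0]
    - [0,0,0]
    - [0,0,0]
    - [0,0,0]
  twist:
    - [0,0,0]
    - [0,0,0]
    - [0,0,0]
    - [0,0,0]

```text
clock: 11.3
tool_pos: [0.5324, -0.0192, 0.0765]
ee_rot: [[-0.682, 0.531, 0.503], [0.362, 0.842, -0.4], [-0.636, -0.09, -0.766]]
force: [0.1, 0.8, -4.4]
opening: 0.0288
gripper_force: 70.8
```

```bash
python3 - <<'E'
from h import *
s=env.get_state(); R=np.array(s["ee_rot"]); print(s["joints"].round(2) if hasattr(s["joints"],'round') else s["joints"])
R2=Ro.from_euler('z',YAW+np.pi/2).as_matrix()@Ro.from_euler('z',-np.arctan2(0.31199,0.950086)).as_matrix()@np.array([[-2.38124106e-01,9.50085505e-01,2.01579869e-01],[7.26334031e-01,3.11989109e-01,-6.12455444e-01],[-6.44775764e-01,5.73913199e-04,-7.64371562e-01]])
np.save("R2.npy",R2); go(s2w([-.181,0,.0922]),R2); print("down to 33.2:"); go(s2w([-.181,0,.0332]),R2)
p,_=snapshot("top"); s,_=snapshot("scene"); cv2.imwrite("pics/scene3.png",s[:,:,::-1]); cv2.imwrite("pics/top3.png",p[:,:,::-1])
cv2.imwrite("pics/crop5.png",cv2.resize(s[150:350,200:440,::-1],None,fx=3,fy=3,interpolation=cv2.INTER_CUBIC))
E
```

```text
[-0.82  0.55  0.55  2.37  1.79  0.33 -1.09]
delta mm [-13.6, -29.2, -5.7] twist [-0.4823, -0.037, -0.4395]
down to 33.2:
delta mm [23.9, -23.9, 39.5] twist [-0.4823, -0.037, -0.4395]
```

View pics/crop5.png

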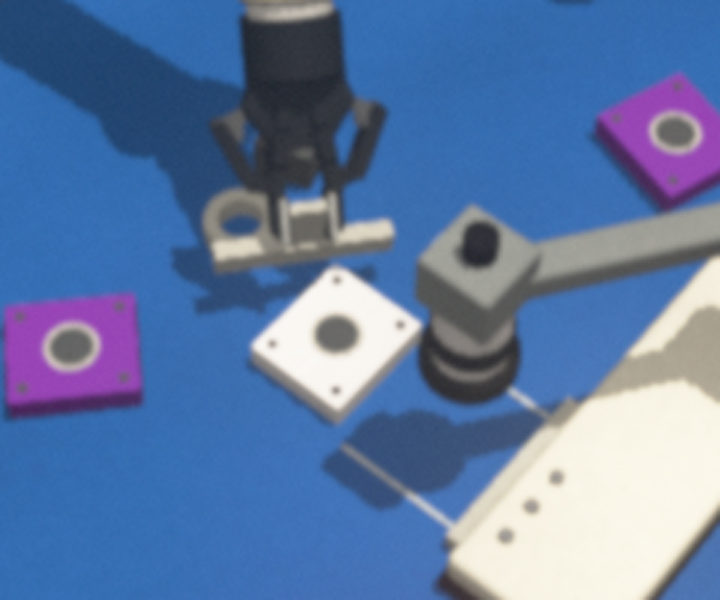

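The bar is held, but at this short radius the arm can't reach the tilted pose. Joint 4 is near its limit. I'll park the bar to the left and farther out in its final orientation, push the plate closer with bare fingers, then pick the bar up again.

```bash
python3 - <<'E'
from h import *
R2=np.load("R2.npy"); go([.62,.15,.0922],R2)
E
```

```text
delta mm [-8.6, 187.6, -35.4] twist [-0.4821, -0.0369, -0.4393]
```

Emit:
move_arm:
  delta_pos:
    - [-2,40,-8]
    - [-4,80,-16]
    - [-6,120,-24]
    - [-8,160,-30]
    - [-9,188,-35]
    - [-9,188,-35]
    - [-9,188,-35]
    - [-9,188,-35]
  twist:
    - [0,0,0]
    - [-0.08,-0.006,-0.073]
    - [-0.16,-0.012,-0.147]
    - [-0.24,-0.018,-0.22]
    - [-0.32,-0.025,-0.293]
    - [-0.4,-0.031,-0.366]
    - [-0.482,-0.037,-0.439]
    - [-0.482,-0.037,-0.439]

```text
clock: 12.2
tool_pos: [0.6204, 0.1455, 0.0916]
ee_rot: [[-0.763, -0.08, 0.642], [-0.061, 0.997, 0.052], [-0.644, 0.001, -0.765]]
force: [-0.0, -0.6, -4.6]
opening: 0.0287
gripper_force: 71.0
```

```bash
python3 - <<'E'
from h import *
R2=np.load("R2.npy"); s=env.get_state(); print(s["joints"].round(2)); go([.62,.15,.0922],R2); go([.62,.15,.0325],R2)
E
```

```text
[-0.42  0.5   0.05  2.24  2.57  0.31 -1.26]
delta mm [-0.3, 4.5, -0.5] twist [-0.0025, -0.0012, -0.0032]
delta mm [38.1, 4.5, 45.2] twist [-0.0025, -0.0012, -0.0032]
```

Emit:
move_arm:
  delta_pos:
    - [0,0,0]
    - [10,0,12]
    - [20,0,24]
    - [30,0,36]
    - [35,0,42]
    - [37,0,44]
    - [37,0,44]
    - [37,0,44]
  twist:
    - [0,0,0]
    - [0,0,0]
    - [0,0,0]
    - [0,0,0]
    - [0,0,0]
    - [0,0,0]
    - [0,0,0]
    - [0,0,0]

```text
clock: 13.0
tool_pos: [0.6212, 0.1483, 0.0353]
ee_rot: [[-0.761, -0.081, 0.643], [-0.061, 0.997, 0.053], [-0.645, 0.001, -0.764]]
force: [0.2, 0.1, -3.9]
opening: 0.0289
gripper_force: 71.0
```

Emit:
move_arm:
  delta_pos:
    - [0.4,0,0.5]
    - [0.8,0,0.9]
    - [1,0,1.2]
    - [1,0,1.2]
  twist:
    - [0,0,0]
    - [0,0,0]
    - [0,0,0]
    - [0,0,0]

```text
clock: 13.4
tool_pos: [0.621, 0.1478, 0.0333]
ee_rot: [[-0.762, -0.08, 0.643], [-0.06, 0.997, 0.053], [-0.645, 0.001, -0.764]]
force: [0.6, -0.2, -3.6]
opening: 0.0288
gripper_force: 71.0
```

Emit:
move_arm:
  delta_pos:
    - [0.5,0,0.6]
    - [0.9,0,1.1]
    - [0.9,0,1.1]
  twist:
    - [0,0,0]
    - [0,0,0]
    - [0,0,0]

```text
clock: 13.7
tool_pos: [0.6213, 0.1479, 0.0322]
ee_rot: [[-0.761, -0.08, 0.644], [-0.06, 0.997, 0.053], [-0.646, 0.001, -0.764]]
force: [-3.1, -0.4, 1.5]
opening: 0.0284
gripper_force: 71.6
```

Emit:
move_arm:
  delta_pos:
    - [0,0,0]
    - [0,0,0]
    - [0,0,0]
    - [0,0,0]
    - [0,0,0]
  twist:
    - [0,0,0]
    - [0,0,0]
    - [0,0,0]
    - [0,0,0]
    - [0,0,0]
  grip: 0.6

```text
clock: 14.2
tool_pos: [0.6211, 0.1479, 0.0318]
ee_rot: [[-0.762, -0.08, 0.643], [-0.06, 0.997, 0.053], [-0.645, 0.001, -0.764]]
force: [0.8, -0.3, -0.8]
opening: 0.0515
gripper_force: 0.0
```

```bash
python3 - <<'E'
from h import *
s=env.get_state(); R=np.array(s["ee_rot"]); p=s["tool_pos"]; np.save("park.npy",np.c_[p,R]); print(p,s["force"])
b=p-.1*R[:,2]; Rd=toolR(YAW+np.pi/2)
print("after back-off 100:"); go(s2w([-.190,-.001,.10]),Rd,(b,R)); print(s2w([-.190,-.001,.1]))
E
```

```text
[0.62110438 0.14787889 0.03179417] [ 0.75004497 -0.28787989 -0.79036868]
after back-off 100:
delta mm [49.2, -186.8, -31.1] twist [-0.0001, 0.7009, -0.0041]
[ 0.51435383 -0.04813771  0.1       ]
```

Emit:
move_arm:
  delta_pos:
    - [0,0,-20]
    - [0,0,-50]
    - [0,0,-100]
    - [0,0,-100]
    - [0,0,-100]
  twist:
    - [0,0,0]
    - [0,0,0]
    - [0,0,0]
    - [0,0,0]
    - [0,0,0]

```text
clock: 14.7
tool_pos: [0.5572, 0.1433, 0.1096]
ee_rot: [[-0.76, -0.081, 0.645], [-0.06, 0.997, 0.054], [-0.647, 0.002, -0.763]]
force: [0.2, -0.7, 0.4]
opening: 0.0514
gripper_force: 0.0
```

Emit:
move_arm:
  delta_pos:
    - [49,-187,-31]
    - [49,-187,-31]
    - [49,-187,-31]
    - [49,-187,-31]
    - [49,-187,-31]
    - [49,-187,-31]
    - [49,-187,-31]
    - [49,-187,-31]
  twist:
    - [0,0.14,0]
    - [0,0.28,0]
    - [0,0.42,0]
    - [0,0.56,0]
    - [0,0.701,-0.004]
    - [0,0.701,-0.004]
    - [0,0.701,-0.004]
    - [0,0.701,-0.004]

```text
clock: 15.5
tool_pos: [0.5373, -0.0031, 0.0973]
ee_rot: [[-0.924, -0.029, 0.381], [-0.068, 0.994, -0.09], [-0.376, -0.11, -0.92]]
force: [-0.1, -1.4, 0.3]
opening: 0.0512
gripper_force: 0.0
```

```bash
python3 - <<'E'
from h import *
s=env.get_state(); print(s["joints"].round(2),w2s(s["tool_pos"])); go(s2w([-.190,-.001,.006]),toolR(YAW+np.pi/2))
E
```

```text
[ 0.11  0.37 -0.29  2.25  1.03  0.29  0.52] [-0.16333895  0.04198424  0.0972516 ]
delta mm [58.6, -34.1, 79.3] twist [-0.1191, 0.3846, -0.0333]
```

```bash
python3 - <<'E'
from h import *
go(s2w([-.190,-.001,.1]),toolR(YAW+np.pi/2))
E
```

```text
delta mm [23.2, -44.4, -7.2] twist [-0.1191, 0.3846, -0.0333]
```

Emit:
move_arm:
  delta_pos:
    - [23,-44,-7]
    - [23,-44,-7]
    - [23,-44,-7]
    - [23,-44,-7]
    - [23,-44,-7]
    - [23,-44,-7]
  twist:
    - [-0.119,0.385,-0.033]
    - [-0.119,0.385,-0.033]
    - [-0.119,0.385,-0.033]
    - [-0.119,0.385,-0.033]
    - [-0.119,0.385,-0.033]
    - [-0.119,0.385,-0.033]

```text
clock: 16.1
tool_pos: [0.5146, -0.0479, 0.0997]
ee_rot: [[-0.997, -0.081, 0.003], [-0.081, 0.997, 0.001], [-0.003, 0.001, -1.0]]
force: [-0.4, -0.6, -0.4]
opening: 0.0512
gripper_force: 0.0
```

```bash
python3 - <<'E'
from h import *
s=env.get_state(); print(s["joints"].round(2),w2s(s["tool_pos"])); go(s2w([-.190,-.001,.006]),toolR(YAW+np.pi/2))
E
```

```text
[ 0.54  0.52 -0.63  2.    0.44  0.76  1.29] [-0.1897529  -0.00077318  0.09970294]
delta mm [0.5, -0.3, 93.7] twist [0.0009, 0.0031, -0.003]
```

Emit:
move_arm:
  delta_pos:
    - [0,0,40]
    - [0,0,75]
    - [0,0,94]
    - [0,0,94]
    - [-8,0,94]
    - [-16,0,94]
    - [-24,0,94]
    - [-32,0,94]
    - [-40,0,94]
    - [-48,0,94]
  twist:
    - [0,0,0]
    - [0,0,0]
    - [0,0,0]
    - [0,0,0]
    - [0,0,0]
    - [0,0,0]
    - [0,0,0]
    - [0,0,0]
    - [0,0,0]
    - [0,0,0]

```text
clock: 17.1
tool_pos: [0.5627, -0.0435, 0.0085]
ee_rot: [[-0.997, -0.083, 0.003], [-0.083, 0.997, -0.001], [-0.003, -0.001, -1.0]]
force: [-4.9, 0.3, 2.5]
opening: 0.0512
gripper_force: 2.7
```

Emit:
move_arm:
  delta_pos:
    - [-8,0,0]
    - [-16,0,0]
    - [-22,0,0]
    - [-27,0,0]
    - [-31,0,0]
    - [-32,0,0]
    - [-32,0,0]
    - [-22,0,0]
    - [-2,0,0]
    - [18,0,-20]
  twist:
    - [0,0,0]
    - [0,0,0]
    - [0,0,0]
    - [0,0,0]
    - [0,0,0]
    - [0,0,0]
    - [0,0,0]
    - [0,0,0]
    - [0,0,0]
    - [0,0,0]

```text
clock: 18.1
tool_pos: [0.5433, -0.0445, 0.0262]
ee_rot: [[-0.996, -0.084, 0.003], [-0.084, 0.996, 0.001], [-0.003, 0.001, -1.0]]
force: [-0.1, 0.6, 0.5]
opening: 0.0516
gripper_force: 0.0
```

```bash
python3 - <<'E'
from h import *
s=env.get_state(); print(w2s(s["tool_pos"]))
P=np.load("park.npy"); p,R=P[:,0],P[:,1:]; p0=s["tool_pos"]+[0,0,.08]; R0=np.array(s["ee_rot"])
print("after up 80 ->pregrasp"); go(p-.1*R[:,2],R,(p0,R0))
E
```

```text
[-0.16088096  0.00021109  0.0261613 ]
after up 80 ->pregrasp
delta mm [-29.2, 185.3, -1.8] twist [0.0009, -0.6983, 0.0039]
```

Emit:
move_arm:
  delta_pos:
    - [0,0,-40]
    - [0,0,-80]
    - [-5,37,-80]
    - [-10,74,-80]
    - [-15,111,-80]
    - [-22,148,-82]
    - [-29,185,-82]
    - [-29,185,-82]
    - [-29,185,-82]
    - [-29,185,-82]
  twist:
    - [0,0,0]
    - [0,0,0]
    - [0,-0.1,0]
    - [0,-0.2,0]
    - [0,-0.3,0]
    - [0,-0.4,0]
    - [0,-0.5,0]
    - [0,-0.6,0]
    - [0,-0.698,0.004]
    - [0,-0.698,0.004]

```text
clock: 19.1
tool_pos: [0.5606, 0.114, 0.1071]
ee_rot: [[-0.857, -0.053, 0.513], [-0.074, 0.997, -0.02], [-0.51, -0.055, -0.858]]
force: [0.5, 0.3, -0.2]
opening: 0.0512
gripper_force: 0.0
```

```bash
python3 - <<'E'
from h import *
s=env.get_state(); print(s["joints"].round(2))
P=np.load("park.npy"); p,R=P[:,0],P[:,1:]; go(p-.1*R[:,2],R); go(p,R)
s,_=snapshot("scene"); cv2.imwrite("pics/scene4.png",s[:,:,::-1])
cv2.imwrite("pics/crop6.png",cv2.resize(s[190:340,270:470,::-1],None,fx=4,fy=4,interpolation=cv2.INTER_CUBIC))
E
```

```text
[-0.24  0.38 -0.15  2.26  1.58  0.26 -0.24]
delta mm [0.6, 28.7, -3.5] twist [-0.0615, -0.1652, 0.0105]
delta mm [-15.9, 34.7, 95.0] twist [-0.0615, -0.1652, 0.0105]
```

View pics/crop6.png

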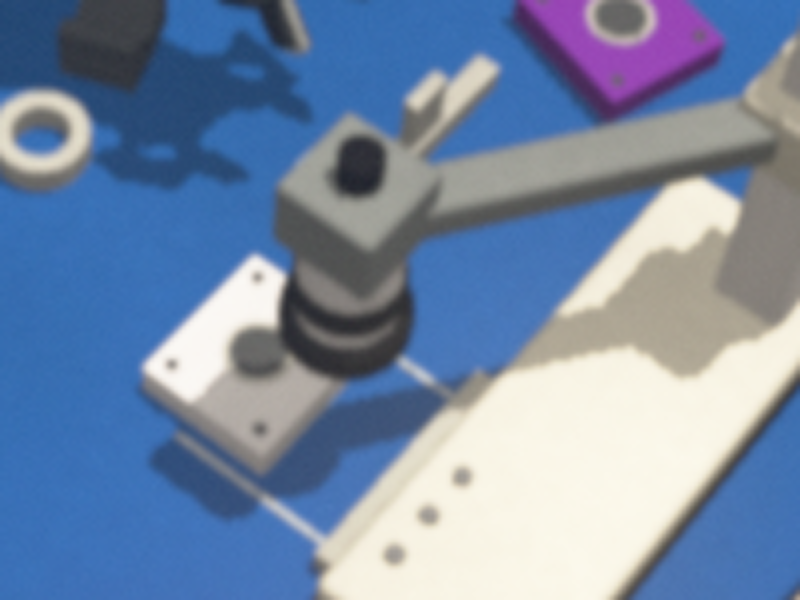

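The plate now sits close to the rail, between the lines, with holes at crop (257,277), (172,364) and (260,429). The parked straightedge stands upright, its tab near (425,100).

```bash
python3 - <<'E'
from h import *
g=lambda L:[((x+.5)/4-.5+270,(y+.5)/4-.5+190) for x,y in L]
q=np.array([w2s(a) for a in onz("scene",g([(257,277),(172,364),(260,429)]),.025)]); print(q.round(4).tolist(),(q[0]+q[2])/2)
d=q[0]-q[1]; print(np.arctan2(-d[0],d[1]))
E
```

```text
[[-0.0851, 0.0358, 0.025], [-0.085, -0.0396, 0.025], [-0.0209, -0.0399, 0.025]] [-0.05302477 -0.00201813  0.025     ]
0.0014454731541222717
```

Emit:
move_arm:
  delta_pos:
    - [1,29,-3]
    - [1,29,-3]
    - [1,29,-3]
    - [1,29,-3]
    - [1,29,-3]
  twist:
    - [-0.061,-0.165,0.011]
    - [-0.061,-0.165,0.011]
    - [-0.061,-0.165,0.011]
    - [-0.061,-0.165,0.011]
    - [-0.061,-0.165,0.011]

```text
clock: 19.65
tool_pos: [0.5559, 0.141, 0.1063]
ee_rot: [[-0.765, -0.077, 0.639], [-0.06, 0.997, 0.049], [-0.641, -0.001, -0.768]]
force: [-0.4, 0.8, 0.3]
opening: 0.0512
gripper_force: 0.0
```

```bash
python3 - <<'E'
from h import *
P=np.load("park.npy"); p,R=P[:,0],P[:,1:]; go(p,R)
E
```

```text
delta mm [-2.6, 1.8, 99.2] twist [-0.0033, -0.0053, -0.0008]
```

Emit:
move_arm:
  delta_pos:
    - [0,0,0]
    - [-1,1,30]
    - [-1,1,60]
    - [-1,1,80]
    - [-1,1,80]
  twist:
    - [0,-0.003,0]
    - [0,-0.003,0]
    - [0,-0.003,0]
    - [0,-0.003,0]
    - [0,-0.003,0]

```text
clock: 20.15
tool_pos: [0.6098, 0.1451, 0.0444]
ee_rot: [[-0.763, -0.074, 0.642], [-0.058, 0.997, 0.046], [-0.644, -0.002, -0.765]]
force: [-0.6, -0.7, -0.7]
opening: 0.0513
gripper_force: 0.0
```

```bash
python3 - <<'E'
from h import *
P=np.load("park.npy"); p,R=P[:,0],P[:,1:]; go(p,R)
E
```

```text
delta mm [-0.6, 2.0, 17.1] twist [-0.0061, -0.0018, -0.0023]
```

Emit:
move_arm:
  delta_pos:
    - [0,1,9]
    - [0,1,17]
    - [0,1,17]
    - [0,1,17]
  twist:
    - [-0.004,0,-0.003]
    - [-0.004,0,-0.003]
    - [-0.004,0,-0.003]
    - [-0.004,0,-0.003]

```text
clock: 20.55
tool_pos: [0.6196, 0.148, 0.0335]
ee_rot: [[-0.761, -0.082, 0.643], [-0.062, 0.997, 0.053], [-0.645, 0.0, -0.764]]
force: [0.6, -0.2, -1.0]
opening: 0.051
gripper_force: 0.0
```

Emit:
move_arm:
  delta_pos:
    - [0,0,0]
    - [0,0,0]
    - [0,0,0]
    - [0,0,0]
    - [0,0,0]
    - [0,0,0]
  twist:
    - [0,0,0]
    - [0,0,0]
    - [0,0,0]
    - [0,0,0]
    - [0,0,0]
    - [0,0,0]
  grip: 0
  grip_force: 70

```text
clock: 21.15
tool_pos: [0.6199, 0.1481, 0.0339]
ee_rot: [[-0.761, -0.082, 0.644], [-0.062, 0.997, 0.053], [-0.646, 0.0, -0.763]]
force: [-3.2, 0.3, 6.2]
opening: 0.0288
gripper_force: 70.0
```

```bash
python3 - <<'E'
from h import *
s=env.get_state(); p=s["tool_pos"];R=np.array(s["ee_rot"]);print(p,s["force"],R[:,1])
up=p+[0,0,.04]; dy=YAW+np.pi/2-np.arctan2(R[1,1],R[0,1]); Rt=Ro.from_euler('z',dy).as_matrix()@R; np.save("Rt.npy",Rt)
print(dy,"up vec",R.T@[0,0,40]); t=s2w([-.116,-.001,p[2]+.04]); go(t,Rt,(up,R)); print("zgrasp",p[2],t)
E
```

```text
[0.61990379 0.14809398 0.03388604] [-3.24475874  0.2825335   6.23995161] [-8.17284918e-02  9.96654610e-01  2.03980175e-04]
0.002180247069710095 up vec [-2.58500405e+01  8.15920699e-03 -3.05249953e+01]
delta mm [36.0, -186.8, -30.6] twist [-0.0014, 0.0, -0.0017]
zgrasp 0.03388603569366988 [ 0.58809291 -0.04192902  0.07388604]
```

Emit:
move_arm:
  delta_pos:
    - [-13,0,-15]
    - [-26,0,-31]
    - [-20,-30,-36]
    - [-10,-60,-44]
    - [0,-90,-52]
    - [10,-120,-60]
    - [10,-150,-61]
    - [10,-175,-61]
    - [10,-187,-61]
    - [10,-187,-61]
  twist:
    - [0,0,0]
    - [0,0,0]
    - [-0.001,0,-0.002]
    - [-0.001,0,-0.002]
    - [-0.001,0,-0.002]
    - [-0.001,0,-0.002]
    - [-0.001,0,-0.002]
    - [-0.001,0,-0.002]
    - [-0.001,0,-0.002]
    - [-0.001,0,-0.002]

```text
clock: 22.15
tool_pos: [0.587, -0.0453, 0.0721]
ee_rot: [[-0.764, -0.079, 0.641], [-0.06, 0.997, 0.051], [-0.643, 0.0, -0.766]]
force: [0.1, 0.3, -3.1]
opening: 0.0285
gripper_force: 70.8
```

```bash
python3 - <<'E'
from h import *
Rt=np.load("Rt.npy"); s=env.get_state(); print(s["joints"].round(2),s["force"]); go(s2w([-.116,-.001,.0739]),Rt)
E
```

```text
[ 0.47  0.55 -0.46  2.32  2.92  0.38 -1.1 ] [ 0.07886813  0.34796386 -3.12775246]
delta mm [-2.2, 3.3, -0.5] twist [-0.0034, -0.0044, -0.0041]
```

Emit:
move_arm:
  delta_pos:
    - [0,0,0]
    - [7,0,8]
    - [14,0,16]
    - [20,0,24]
    - [24,0,28]
    - [24.5,0,29]
    - [24.5,0,29]
    - [24.5,0,29]
  twist:
    - [0,0,0]
    - [0,0,0]
    - [0,0,0]
    - [0,0,0]
    - [0,0,0]
    - [0,0,0]
    - [0,0,0]
    - [0,0,0]

```text
clock: 22.95
tool_pos: [0.5882, -0.0423, 0.0354]
ee_rot: [[-0.761, -0.084, 0.643], [-0.064, 0.996, 0.054], [-0.645, -0.0, -0.764]]
force: [0.0, 0.6, -4.0]
opening: 0.0288
gripper_force: 70.8
```

```bash
python3 - <<'E'
from h import *
Rt=np.load("Rt.npy"); s=env.get_state(); print(w2s(s["tool_pos"]),s["force"]); go(s2w([-.046,-.001,.0345]),Rt)
E
```

```text
[-0.11590139 -0.0013398   0.03544488] [ 3.25605978e-04  5.71188006e-01 -4.04452787e+00]
delta mm [-52.8, 0.4, 45.8] twist [-0.0005, -0.0011, 0.0001]
```

Emit:
move_arm:
  delta_pos:
    - [-6,0,5.5]
    - [-12,0,10.5]
    - [-18,0,15.5]
    - [-23.5,0,20.5]
    - [-29,0,25]
    - [-34,0,29.5]
    - [-39,0,33.5]
    - [-43,0,37]
    - [-46,0,39.5]
    - [-46,0,39.5]
  twist:
    - [0,0,0]
    - [0,0,0]
    - [0,0,0]
    - [0,0,0]
    - [0,0,0]
    - [0,0,0]
    - [0,0,0]
    - [0,0,0]
    - [0,0,0]
    - [0,0,0]

```text
clock: 23.95
tool_pos: [0.6493, -0.037, 0.0349]
ee_rot: [[-0.761, -0.084, 0.644], [-0.064, 0.996, 0.054], [-0.646, -0.0, -0.763]]
force: [-1.2, 0.6, -3.7]
opening: 0.0286
gripper_force: 71.0
```

```bash
python3 - <<'E'
from h import *
Rt=np.load("Rt.npy"); s=env.get_state(); print(w2s(s["tool_pos"]),s["force"]); go(s2w([-.042,-.001,.0345]),Rt)
s,_=snapshot("scene"); cv2.imwrite("pics/scene5.png",s[:,:,::-1])
cv2.imwrite("pics/crop7.png",cv2.resize(s[190:340,270:470,::-1],None,fx=4,fy=4,interpolation=cv2.INTER_CUBIC))
E
```

```text
[-0.05463105 -0.00125661  0.03492828] [-1.165342    0.62739531 -3.69826828]
delta mm [-9.4, 0.3, 8.5] twist [-0.0004, -0.0005, 0.0003]
```

View pics/crop7.png

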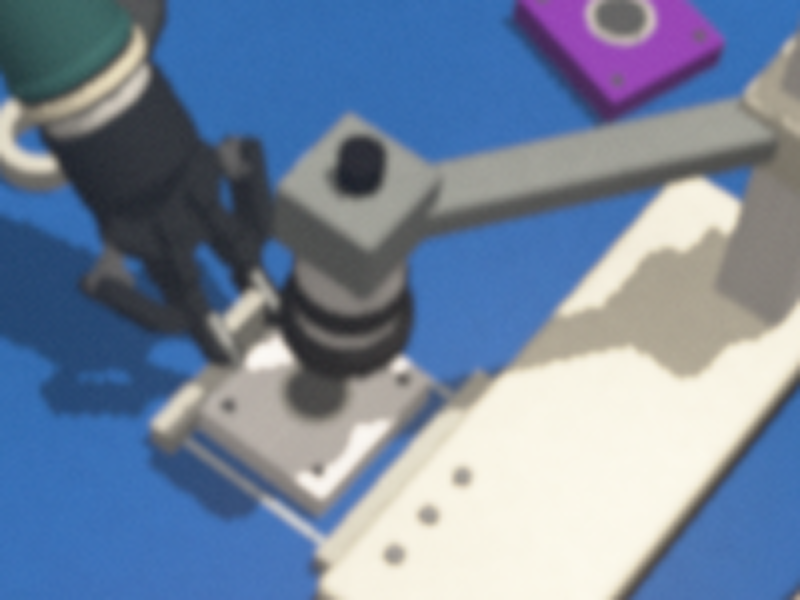

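The plate is riding flush ahead of the bar, between the lines (near-right hole at crop (227,405), far-right hole at (319,469)). About 12 mm is left to the rail, and the gripper is clear of the lens. I'll continue slowly, watching the force.

Emit:
move_arm:
  delta_pos:
    - [-0.8,0,0.6]
    - [-1.5,0,1.3]
    - [-2.3,0,1.9]
    - [-3.1,0,2.6]
    - [-3.8,0,3.2]
    - [-4.6,0,3.9]
    - [-5.3,0,4.5]
    - [-6.1,0,5.2]
    - [-6.1,0,5.2]
  twist:
    - [0,0,0]
    - [0,0,0]
    - [0,0,0]
    - [0,0,0]
    - [0,0,0]
    - [0,0,0]
    - [0,0,0]
    - [0,0,0]
    - [0,0,0]

```text
clock: 24.9
tool_pos: [0.6567, -0.0366, 0.0347]
ee_rot: [[-0.761, -0.084, 0.643], [-0.064, 0.997, 0.054], [-0.645, -0.0, -0.764]]
force: [-2.3, 0.3, -5.1]
opening: 0.0287
gripper_force: 71.1
```

Emit:
move_arm:
  delta_pos:
    - [-0.4,0,0.3]
    - [-0.8,0,0.6]
    - [-1.2,0,1]
    - [-1.5,0,1.3]
    - [-1.5,0,1.3]
  twist:
    - [0,0,0]
    - [0,0,0]
    - [0,0,0]
    - [0,0,0]
    - [0,0,0]

```text
clock: 25.4
tool_pos: [0.6586, -0.0363, 0.0347]
ee_rot: [[-0.761, -0.084, 0.643], [-0.064, 0.996, 0.054], [-0.645, -0.0, -0.764]]
force: [-4.0, 0.0, -4.1]
opening: 0.0288
gripper_force: 71.2
```

Emit:
move_arm:
  delta_pos:
    - [-0.4,0,0.3]
    - [-0.8,0,0.6]
    - [-0.8,0,0.6]
  twist:
    - [0,0,0]
    - [0,0,0]
    - [0,0,0]

```text
clock: 25.7
tool_pos: [0.6595, -0.0363, 0.0347]
ee_rot: [[-0.761, -0.084, 0.643], [-0.064, 0.996, 0.054], [-0.645, -0.0, -0.764]]
force: [-2.5, 0.4, -5.2]
opening: 0.0285
gripper_force: 71.1
```

Emit:
move_arm:
  delta_pos:
    - [-0.4,0,0.3]
    - [-0.8,0,0.6]
    - [-0.8,0,0.6]
  twist:
    - [0,0,0]
    - [0,0,0]
    - [0,0,0]

```text
clock: 26.0
tool_pos: [0.6605, -0.0362, 0.0348]
ee_rot: [[-0.761, -0.084, 0.643], [-0.064, 0.996, 0.054], [-0.645, -0.0, -0.764]]
force: [-3.3, -0.9, -5.8]
opening: 0.0287
gripper_force: 71.1
```

Emit:
move_arm:
  delta_pos:
    - [-0.4,0,0.3]
    - [-0.8,0,0.6]
    - [-0.8,0,0.6]
  twist:
    - [0,0,0]
    - [0,0,0]
    - [0,0,0]

```text
clock: 26.3
tool_pos: [0.6615, -0.0361, 0.0349]
ee_rot: [[-0.761, -0.084, 0.643], [-0.064, 0.996, 0.054], [-0.645, -0.0, -0.764]]
force: [-2.5, -0.2, -5.5]
opening: 0.0286
gripper_force: 71.1
```

Emit:
move_arm:
  delta_pos:
    - [-0.2,0,0.2]
    - [-0.4,0,0.3]
    - [-0.4,0,0.3]
  twist:
    - [0,0,0]
    - [0,0,0]
    - [0,0,0]

```text
clock: 26.6
tool_pos: [0.662, -0.036, 0.0349]
ee_rot: [[-0.761, -0.084, 0.643], [-0.064, 0.996, 0.054], [-0.645, -0.0, -0.764]]
force: [-3.7, 0.6, -6.2]
opening: 0.0285
gripper_force: 71.1
```

Emit:
move_arm:
  delta_pos:
    - [-0.2,0,0.2]
    - [-0.4,0,0.3]
    - [-0.4,0,0.3]
  twist:
    - [0,0,0]
    - [0,0,0]
    - [0,0,0]

```text
clock: 26.9
tool_pos: [0.6625, -0.036, 0.035]
ee_rot: [[-0.761, -0.084, 0.643], [-0.064, 0.996, 0.054], [-0.645, -0.0, -0.764]]
force: [-3.0, -0.5, -5.4]
opening: 0.0285
gripper_force: 71.1
```

Emit:
move_arm:
  delta_pos:
    - [-0.2,0,0.2]
    - [-0.4,0,0.3]
    - [-0.4,0,0.3]
  twist:
    - [0,0,0]
    - [0,0,0]
    - [0,0,0]

```text
clock: 27.2
tool_pos: [0.663, -0.036, 0.035]
ee_rot: [[-0.761, -0.084, 0.643], [-0.064, 0.997, 0.054], [-0.645, -0.0, -0.764]]
force: [-3.1, -0.1, -4.8]
opening: 0.0282
gripper_force: 71.1
```

Emit:
move_arm:
  delta_pos:
    - [-0.2,0,0.2]
    - [-0.4,0,0.4]
    - [-0.4,0,0.4]
  twist:
    - [0,0,0]
    - [0,0,0]
    - [0,0,0]

```text
clock: 27.5
tool_pos: [0.6633, -0.036, 0.035]
ee_rot: [[-0.761, -0.084, 0.643], [-0.064, 0.996, 0.054], [-0.645, -0.0, -0.764]]
force: [-4.8, 0.1, -3.5]
opening: 0.0287
gripper_force: 71.4
```

Emit:
move_arm:
  delta_pos:
    - [-0.2,0,0.2]
    - [-0.4,0,0.4]
    - [-0.4,0,0.4]
  twist:
    - [0,0,0]
    - [0,0,0]
    - [0,0,0]

```text
clock: 27.8
tool_pos: [0.6634, -0.0359, 0.0349]
ee_rot: [[-0.762, -0.084, 0.642], [-0.064, 0.996, 0.054], [-0.645, -0.0, -0.765]]
force: [-8.3, -1.2, -0.6]
opening: 0.0285
gripper_force: 71.8
```

```bash
python3 - <<'E'
from h import *
s=env.get_state(); print(w2s(s["tool_pos"]),s["force"])
s,_=snapshot("scene"); cv2.imwrite("pics/crop8.png",cv2.resize(s[260:340,305:405,::-1],None,fx=8,fy=7.5,interpolation=cv2.INTER_CUBIC))
E
```

```text
[-0.04049035 -0.00134707  0.03488278] [-8.29046195 -1.24582804 -0.62237987]
```

View pics/crop8.png

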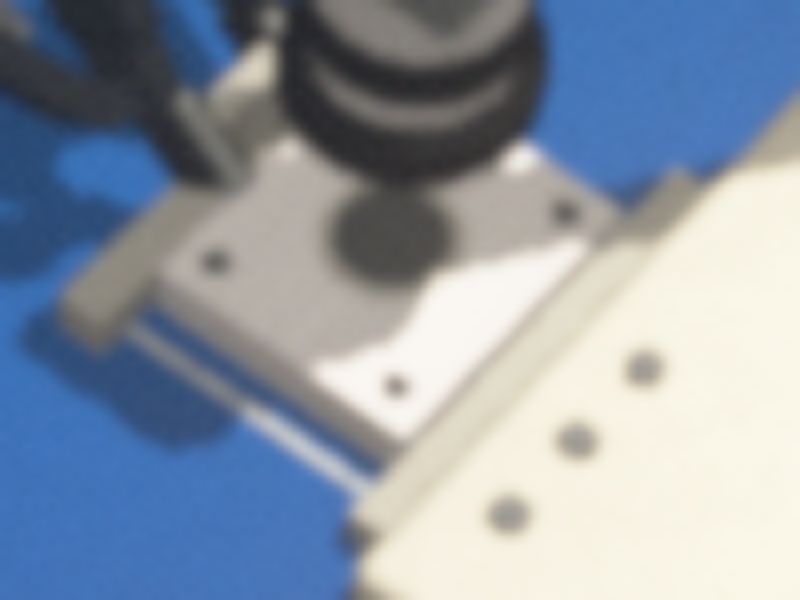

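The plate is on the rail: the force rose to 8 N and motion stopped. The crop shows its far edge flush along the rail, from (405,445) to (620,215). Next I'll seat it a little more, lower the bar about 1 mm to the table and release.

Emit:
move_arm:
  delta_pos:
    - [-0.2,0,0.2]
    - [-0.4,0,0.3]
    - [-0.4,0,0.3]
  twist:
    - [0,0,0]
    - [0,0,0]
    - [0,0,0]

```text
clock: 28.15
tool_pos: [0.6634, -0.0359, 0.0347]
ee_rot: [[-0.762, -0.084, 0.642], [-0.064, 0.996, 0.054], [-0.644, -0.0, -0.765]]
force: [-9.0, -1.9, 0.6]
opening: 0.0281
gripper_force: 71.9
```

Emit:
move_arm:
  delta_pos:
    - [0.3,0,0.3]
    - [0.6,0,0.7]
    - [0.6,0,0.7]
  twist:
    - [0,0,0]
    - [0,0,0]
    - [0,0,0]

```text
clock: 28.45
tool_pos: [0.6635, -0.0359, 0.034]
ee_rot: [[-0.762, -0.084, 0.642], [-0.064, 0.996, 0.054], [-0.644, -0.0, -0.765]]
force: [-10.4, -1.0, 1.5]
opening: 0.0286
gripper_force: 72.3
```

Emit:
move_arm:
  delta_pos:
    - [0.2,0,0.2]
    - [0.3,0,0.3]
    - [0.3,0,0.3]
  twist:
    - [0,0,0]
    - [0,0,0]
    - [0,0,0]

```text
clock: 28.75
tool_pos: [0.6635, -0.0359, 0.034]
ee_rot: [[-0.762, -0.084, 0.643], [-0.064, 0.996, 0.054], [-0.645, -0.0, -0.764]]
force: [-12.5, -0.8, 5.0]
opening: 0.029
gripper_force: 72.7
```

Emit:
move_arm:
  delta_pos:
    - [0,0,0]
    - [0,0,0]
    - [0,0,0]
    - [0,0,0]
    - [0,0,0]
  twist:
    - [0,0,0]
    - [0,0,0]
    - [0,0,0]
    - [0,0,0]
    - [0,0,0]
  grip: 0.6

```text
clock: 29.25
tool_pos: [0.6651, -0.0358, 0.0341]
ee_rot: [[-0.76, -0.084, 0.644], [-0.064, 0.996, 0.054], [-0.646, -0.0, -0.763]]
force: [1.1, 0.5, -0.1]
opening: 0.0512
gripper_force: 0.0
```

Emit:
move_arm:
  delta_pos:
    - [0,0,-10]
    - [0,0,-30]
    - [0,0,-60]
    - [0,0,-100]
    - [0,0,-140]
    - [0,0,-140]
    - [0,0,-140]
  twist:
    - [0,0,0]
    - [0,0,0]
    - [0,0,0]
    - [0,0,0]
    - [0,0,0]
    - [0,0,0]
    - [0,0,0]

```text
clock: 29.95
tool_pos: [0.5747, -0.0441, 0.1419]
ee_rot: [[-0.76, -0.083, 0.645], [-0.064, 0.997, 0.052], [-0.647, -0.002, -0.762]]
force: [0.4, -0.3, -0.2]
opening: 0.0514
gripper_force: 0.0
```

```bash
python3 - <<'E'
from h import *
s=env.get_state(); print(s["tool_pos"],s["force"])
s,_=snapshot("scene"); p,_=snapshot("top"); cv2.imwrite("pics/top9.png",p[:,:,::-1])
cv2.imwrite("pics/crop9.png",cv2.resize(s[230:340,290:430,::-1],None,fx=5.4,fy=5.4,interpolation=cv2.INTER_CUBIC))
E
```

```text
[ 0.57472918 -0.04407812  0.14189826] [ 0.35737261 -0.25308576 -0.19097052]
```

View pics/crop9.png

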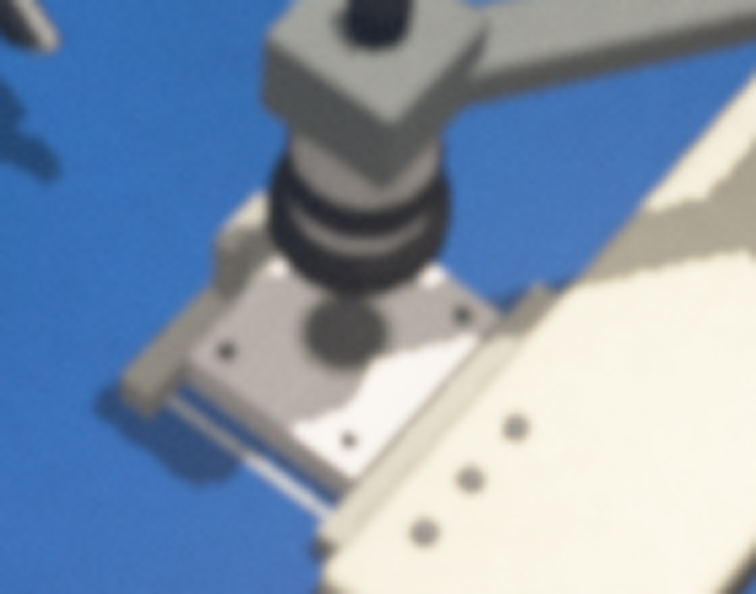

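Both parts are released: plate flush on the rail, holes at crop (227,350), (349,440) and (462,315), and the bar flush along its near edge. One numeric check before I hand in.

```bash
python3 - <<'E'
from h import *
g=lambda L:[((x+.5)/5.4-.5+290,(y+.5)/5.4-.5+230) for x,y in L]
q=np.array([w2s(a) for a in onz("scene",g([(227,350),(349,440),(462,315)]),.025)]); print(q.round(4).tolist(),"centre",(q[0]+q[2])/2)
d=q[1]-q[0]; print("yaw",np.arctan2(d[1],d[0]))
if abs((q[0]+q[2])[1]/2)<.006: print(order.close_job())
E
```

```text
[[-0.03, -0.0394, 0.025], [0.034, -0.0396, 0.025], [0.0339, 0.0361, 0.025]] centre [ 0.001948   -0.00165023  0.025     ]
yaw -0.003114446744065166
the job is handed in; nothing more can be done
None
```

The job is handed in: the plate is flush on the rail, about 2 mm off centre between the lines, with the straightedge released flush along its near edge; the judge's result was not reported back.

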